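# Fit the battery pack on the microscope console's sloping shoe

### The arm

A 6-joint arm with a two-finger parallel gripper is mounted at the origin on the work surface. World frame = base frame: x ahead of the robot, y to its left, z up, the work surface at z = 0. Lengths are in m, angles in rad, forces in N, time in s.
With the tool pointing down it reaches from about 0.3 to 0.875 m from the base axis. Payload 6.4 kg.
Tool frame: the origin (TCP) lies midway between the tips of the shut fingers; the grasp point (between the pads) lies 19 mm behind it (ctrl.hold_point_z is the distance from the TCP to the grasp point, in m); z points along the fingers, y is the line along which they close (so a half turn about z gives the same grasp; the last joint's range is limited). The gripper opens to 85 mm and grips with 20 to 120 N. Pads are 22 mm wide; open, the fingers measure 114 mm over their backs; the gripper's body (76 mm by 85 mm) begins 54 mm behind the grasp point. The pads swing forward as they close: fully open they stand 13 mm farther back than shut.
Start: joints at [0.934, 0.181, 1.607, -0, 1.354, -0.206], TCP at [0.24, 0.522, 0.231] pointing down, gripper open.
Joint ranges: [-2.99, 2.99], [-0.89, 2.07], [0.3, 2.58], [-1.14, 4.28], [0, 2.63], [-3.12, 3.12]. Speed limits (rad/s): [2.57, 2.57, 3.01, 3.14, 3.14, 3.14].

### API

Orientations are given as a unit quaternion [w, x, y, z].
In Python, from bench import ctrl gives the robot as it stands.
- The arm moves only by the tool carry_out, never from a script. Its argument "plan" is text: rows parted by semicolons, each of 6 numbers parted by spaces: the shift along the tool's x, y, z as a fraction of full scale, then the turn, a rotation vector about the tool's x, y, z as a fraction of full scale. A call has exactly 8 rows; each row shifts and turns the commanded pose from where the row before left it, along the tool's axes as they then stand; what a row does not reach is not made up. Full scale, the value 1, is 40 mm for a shift and 0.1 rad for a turn. A row lasts 1/12 s, in which the tool goes at most 41.7 mm and 7.16 degrees, less where a joint would pass 70% of its speed; a pose out of reach is approached as far as the arm can. A call with a number of a shift or a turn outside -1 to 1 is refused whole. A call with a gripper value outside its range is refused whole. "claw" is the gripper's target within -1 to 1 (shut at 1, half-way at 0, fully open at -1), set as the call begins (left out, the last holds). The fingers move at their own pace and stop on an object; the grip force is fixed at half the most. Time passes only in rows, so rows that do not move let the fingers close, or fill a call up. It gives the time, the measured TCP pose, the force, the opening and the grip force at its end, in the units of the state.
- ctrl.get_obs(): the state, without advancing time (a new reading comes with each control period).
- ctrl.camera(name): name is "scene" or "top"; returns a dict with "pixels" (384x512x3 uint8, red, green, blue), "mtx" (3x3 intrinsics, pixels), "R" (3x3) and "t" (3): a world point X has camera coordinates R X + t. Camera axes: x right, y down, z forward; pixel columns grow to the right and rows downward; lengths in m; the calibration is good to about 2 mm. A picture is of the moment at which its call begins. There is no depth.
- ctrl.hand_in(): hands the job in; it is judged then, once.
The state is a dict: "time_s": time; "q": joint angles; "dq": joint speeds; "joint_efforts": joint torques, N m; "eef_pos": TCP position; "eef_rot": TCP orientation; "wrist_force": force on the tool from outside, world axes, zero at the start; "torque": the same for the moment, N m; "opening": opening from 0.0 (shut) to 1.0 (fully open); "grasp_force": force on a finger pad.
Only numpy, scipy, OpenCV 4.12 (cv2) and the standard library are available. Lean on these libraries where they do the work, as an engineer would, in place of code of your own. Each camera call takes 0.05 s, during which the arm holds its last target. There are 200 camera calls.

### The job

Pick up the grey battery pack with the grip rib, lay it on the bare low end of the console's sloping shoe and slide it up onto the rail, right up to the stop, until the spring catch has come up behind it; then let go. Do not push the other things on the bench about.

Things in the scene. Friction and masses are not known exactly. Their poses are not given: they have to be found in the camera images.
- pack: Battery pack to fit: grey plastic block 60 mm long (x), 56 wide (y), 26 high (z), with an upright grip rib on top; 0.18 to 0.35 kg. A T-slot runs all along its underside, open at both ends: lips 4 mm thick with a 24 mm gap between them, above them 42 mm wide, ceiling 17 mm above the underside. Ends alike: fits either way round. Origin: centre of the underside. Starts upright on the bench.
- rib (a point): Middle of the pack's grip rib, 22 mm above the block's top and 48 mm above its underside. The rib is plain, 44 mm long (pack x), 16 mm wide (pack y), its top 60 mm above the pack's underside.
- shoe: Sloping deck on the white console fixed to the bench: 170 mm long, 110 wide, tilted 30 degrees, low end towards the robot; place and heading vary. Origin: middle of the low edge of its upper face, 30 mm above the bench. x runs up the slope, y across, z square to the deck. Bare for the first 75 mm (room to lay the pack), then the T-rail on the centre line, then a stop. Smooth: a pack not held slides down off it.
- nose (a point): Tip of the aluminium T-rail, at shoe x = 75 mm. The head lies 9 to 14 mm above the deck; it is 16 mm wide here, tapering out to its full 36 mm at x = 90 mm; the web below it, 18 mm wide, starts at x = 92 mm. The pack's lips slide on the deck, under the head: 3 mm play each side, 3 mm under the ceiling and 5 mm over the lips.
- home (a point): Where the pack's origin is when the pack is fully home: on the deck, shoe x = 127 mm, y = 0, the pack's end against the black stop block (26 mm high, face at x = 157 mm). The catch keeps it at x = 124.8 mm or more.
- catch (a joint): Spring catch: two steel ramps 8 mm wide, one each side of the rail, 23.5 mm off the centre line, rising from shoe x = 79 mm to a crest 5 mm high at x = 93 mm with a steep back. Value: m pressed down; 0 = up (2 N), 0.005 = flush, pressed by the pack passing over (4.5 N; pushing it over takes 2 to 8 N). Returns to 0 behind the pack's low end when it is home.
- case: Bystander: plain grey filter case, 60 x 56 x 26 mm, no rib and no slot. Origin: centre of the underside.
- eyepiece: Bystander: black microscope eyepiece standing on end, 42 mm in diameter, 58 mm high. Origin: centre of the underside.
- slidebox: Bystander: flat orange slide box 90 x 140 x 34 mm. Origin: centre of the underside.
- oil: Bystander: small bottle, 34 mm in diameter, 70 mm high. Origin: centre of the underside.
- dish: Bystander: glass dish 90 mm in diameter, 18 mm high. Origin: centre of the underside.
- cap0: Bystander: black dust cap, 44 mm in diameter, 34 mm high. Origin: centre of the underside.
- cap1: Bystander: black dust cap like the other. Origin: centre of the underside.
Mind the look-alikes: they are no part of the job. Leave any pink look-alike of the pack alone.

How it is judged:
By the outcome, as a careful person would: the job done as asked, in the order asked, and still so for the second after the job is handed in, with the robot touching nothing.
It also fails if it takes over 48 s, if anything falls off the work surface, if the arm or the gripper's body presses on something with over 40 N, if the wrist force passes 120 N, or if a joint passes its speed limit or range.

## Working session

There is one attempt and no reset: what is moved stays moved. The work goes in short steps, Python scripts to look and compute and a tool call to move; the robot and the scene stay as the last step left them, time stands still between calls to the robot, and variables do not carry over. Pictures are saved under pics/ and viewed, at most 10 in all, crops included, and the job is handed in when it is done.

Besides the shell and the picture viewer there is one more tool, called after "Emit:" as a command line: name --argument value ..., lists and objects as JSON in quotes. carry_out: Moves the arm, as the interface text tells. Shift numbers are shares of 40 mm and turn numbers shares of 0.1 rad, none past 1 either way. Its arguments: {"type":"object","properties":{"plan":{"type":"string"},"claw":{"type":"number"}},"required":["plan"]}

```bash
mkdir -p pics; python3 - <<'E'
from bench import ctrl
import cv2,numpy as np
for n in("scene","top"):
    c=ctrl.camera(n); cv2.imwrite(f"pics/{n}0.png",cv2.resize(c["pixels"][:,:,::-1],(800,600),interpolation=cv2.INTER_CUBIC))
    np.savez(f"{n}0.npz",**c); print(n,c["mtx"].round(1).tolist(),c["R"].round(3).tolist(),c["t"].round(3).tolist())
print(ctrl.get_obs(),ctrl.hold_point_z)
E
```

```text
scene [[353.8, 0.0, 252.5], [0.0, 353.8, 188.7], [0.0, 0.0, 1.0]] [[-0.738, 0.674, 0.015], [0.393, 0.449, -0.803], [-0.548, -0.587, -0.596]] [0.414, -0.148, 1.33]
top [[385.4, 0.0, 252.0], [0.0, 385.4, 195.7], [0.0, 0.0, 1.0]] [[0.021, -1.0, -0.015], [-0.998, -0.02, -0.061], [0.061, 0.016, -0.998]] [-0.005, 0.541, 1.268]
{'time_s': 0.1, 'q': array([ 9.33724760e-01,  1.81415880e-01,  1.60789649e+00, -6.07764764e-05,
        1.35381586e+00, -2.06296978e-01]), 'dq': array([-0.0011331 , -0.0031099 , -0.00201308, -0.00218316, -0.00172059,
        0.00147944]), 'joint_efforts': array([-1.17842344e-03, -4.45875764e+01, -3.52240920e+01, -3.40534325e-04,
        4.09102184e-03, -5.52603552e-06]), 'eef_pos': array([0.23980464, 0.52206279, 0.23050842]), 'eef_rot': array([-2.87181754e-04,  2.13719314e-01,  9.76894807e-01, -7.12673187e-04]), 'wrist_force': array([-0.56326501, -0.01029691,  0.12045838]), 'torque': array([2.26609436e-02, 5.79885045e-05, 5.24949350e-02]), 'grasp_force': 0.0, 'opening': 1.0013095451997869} 0.0187
```

View pics/scene0.png

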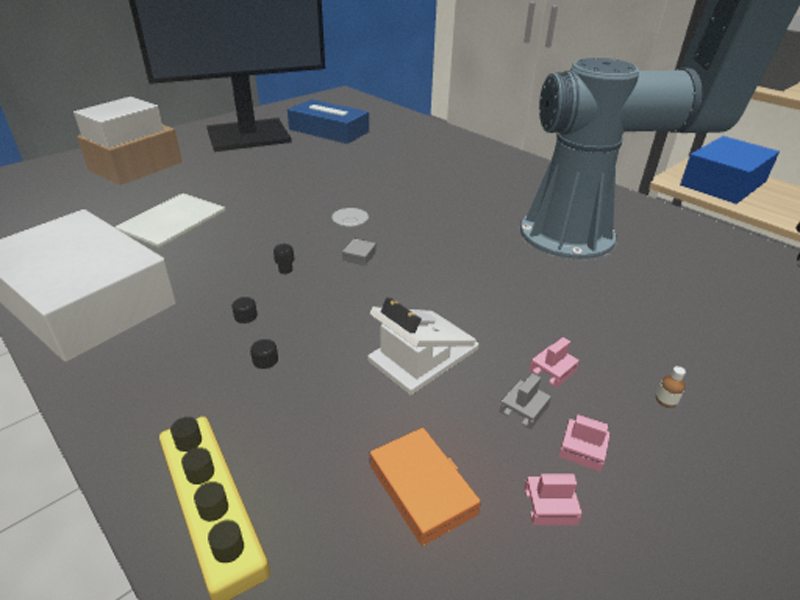

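View pics/top0.png

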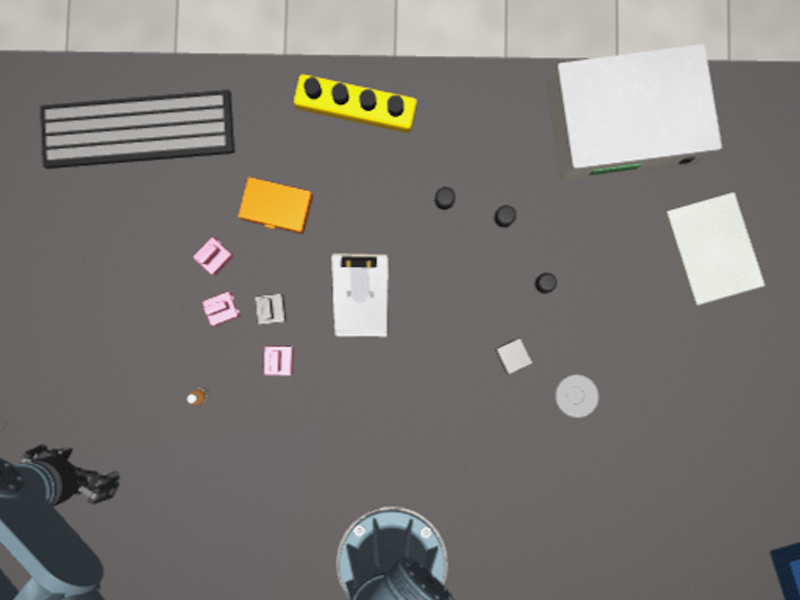

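Scene picture (800x600): the grey block with a rib is at (525,400). The look-alikes are the plain grey case at (360,250) and three pink packs at (555,360), (586,440) and (555,497). In the top picture the grey pack is at (270,308), the case at (514,356) and the console at (360,295). By its description the target is the grey ribbed one, so I'll check it in a close crop.

```bash
python3 - <<'E'
import cv2,numpy as np
t=np.load("top0.npz")["pixels"][:,:,::-1];s=np.load("scene0.npz")["pixels"][:,:,::-1]
def crop(im,x,y,w,h,W,H):return cv2.resize(im[y:y+h,x:x+w],(W,H),interpolation=cv2.INTER_CUBIC)
a=crop(t,155,180,40,30,400,300);b=crop(t,205,158,50,60,400,480)[:300*8//8]
A=np.vstack([crop(t,155,180,40,30,400,300),crop(s,310,230,52,39,400,300)])
B=np.vstack([crop(t,205,158,50,62,242,300).copy()]);B=cv2.copyMakeBorder(B,0,0,0,158,cv2.BORDER_CONSTANT)
C=crop(s,230,185,80,60,400,300)
cv2.imwrite("pics/crop.png",np.hstack([A,np.vstack([B,C])]))
E
```

```text
(no output)
```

View pics/crop.png

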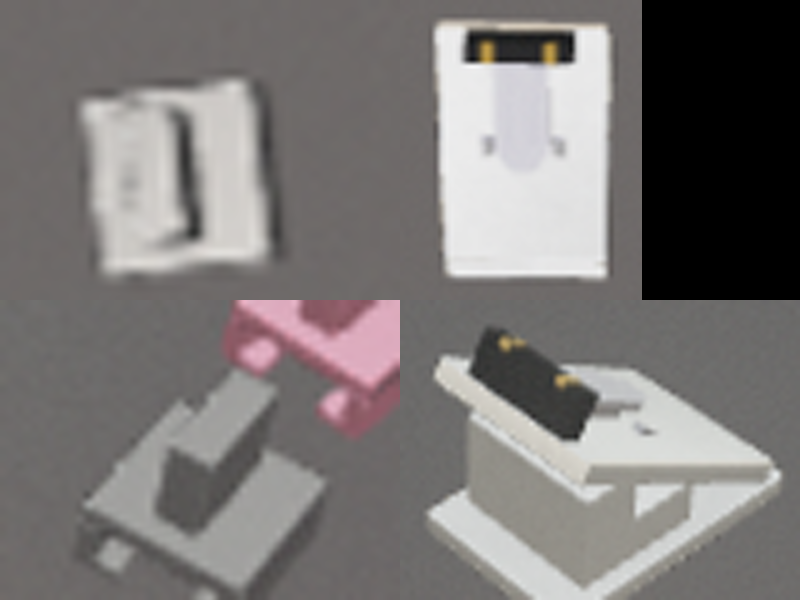

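```bash
cat > h.py <<'E'
import numpy as np
from scipy.optimize import least_squares
from scipy.spatial.transform import Rotation as Ro
T=dict(np.load("top0.npz"));S=dict(np.load("scene0.npz"))
def proj(c,X):
    p=(X@c["R"].T+c["t"])@c["mtx"].T; return p[:,:2]/p[:,2:]
def rot(psi,sl): return Ro.from_euler("ZY",[psi,-sl])
def fit(obs,z0,sl,g,priorw=1.0):
    # obs: (cam, local pts mm, pixels); returns x,y,psi
    def f(p):
        return np.concatenate([(proj(c,rot(p[2],sl).apply(np.array(L)/1e3)+[p[0],p[1],z0])-P).ravel() for c,L,P in obs])
    r=least_squares(f,g,loss="soft_l1"); return r.x,f(r.x).reshape(-1,2)
def quat2R(q): return Ro.from_quat(np.r_[q[1:],q[0]])
def delta(o,pos,R):
    """shift (fraction of 40mm) in present tool axes, turn (fraction of .1 rad)"""
    R0=quat2R(o["eef_rot"]); return R0.inv().apply(pos-o["eef_pos"])/.04,(R0.inv()*R).as_rotvec()/.1
E
cat > fit1.py <<'E'
from h import *
a=np.array
pt=a([[82,100],[245,82],[270,262],[105,272]])/10+[155,180]-.45
ps=(a([[243,585],[85,508],[325,487],[212,462],[172,445],[235,372],[278,390]])-[0,300])/7.69+[310,230]-.45
B=[[30,28,26],[30,-28,26],[-30,-28,26],[-30,28,26]]
rib=[[22,8,60],[22,-8,60],[-22,-8,60],[-22,8,60]]
ot=(T,B,pt);os=(S,[B[0],B[1],B[3]]+rib,ps)
for o in([ot],[os],[ot,os]):
    p,r=fit(o,0,0,[.55,.2,0]);print("pack",p.round(4));
print(r.round(1).tolist())
ct=a([[36,22],[209,27],[122,172]])/4.84+[205,158]-.4
cs=(a([[590,467],[768,462],[630,368],[440,357]])-[400,300])/5+[230,185]-.4
D=[[170,55,0],[0,55,0],[0,-55,0],[170,-55,0]]
ot=(T,[D[0],D[3],[75,0,14]],ct);os=(S,D,cs)
for o in([ot],[os],[ot,os]):
    p,r=fit(o,.03,np.pi/6,[.5,.05,0]);print("shoe",p.round(4))
print(r.round(1).tolist())
lo=rot(p[2],np.pi/6).apply(a([D[1],D[2]])/1e3)+[p[0],p[1],.03]
print("low edge in crop",((proj(T,lo)-[205,158]+.4)*4.84).round())
E
python3 fit1.py
```

```text
pack [0.5287 0.2711 0.1407]
pack [0.5305 0.2713 0.1572]
pack [0.5298 0.2711 0.1505]
[[-0.0, -0.3], [0.4, -0.7], [-0.0, -0.8], [-0.3, 0.4], [-0.0, 0.8], [-0.2, -0.6], [0.8, -1.0], [0.3, 0.8], [-0.6, -0.2], [0.0, -0.8], [0.4, -0.2]]
shoe [ 0.4875  0.0765 -0.0081]
shoe [0.4879 0.0748 0.0118]
shoe [0.4876 0.075  0.0063]
[[-0.1, 0.5], [-0.3, -0.1], [0.2, -0.7], [-0.2, -0.7], [1.2, 0.0], [-0.0, 0.3], [-0.6, -0.0]]
low edge in crop [[ 46. 258.]
 [207. 260.]]
```

```bash
cat >> fit1.py <<'E'
ct=np.vstack([ct,a([[47,258],[207,259]])/4.84+[205,158]-.4])
p,r=fit([(T,[D[0],D[3],[75,0,14],D[1],D[2]],ct),os],.03,np.pi/6,[.5,.05,0]);print("shoe",p.round(4))
E
python3 fit1.py|tail -1
cat > go.py <<'E'
import sys
from h import *
from bench import ctrl
def down(psi,sl=0): # tool y along y, z down into the deck
    return rot(psi,sl)*Ro.from_matrix(np.array([[-1,0,0],[0,1,0],[0,0,-1.]]))
x,y,z,psi,sl=map(float,sys.argv[1:6])
o=ctrl.get_obs();d,w=delta(o,np.array([x,y,z]),down(psi,np.radians(sl)))
print(round(o["time_s"],2),"pos",o["eef_pos"].round(4),"shift",d.round(3),"turn",w.round(2),"F",o["wrist_force"].round(1),"grip",round(o["grasp_force"],1),round(o["opening"],3))
E
python3 go.py .53 .271 .15 .15 0
```

```text
shoe [0.4877 0.0749 0.0075]
0.1 pos [0.2398 0.5221 0.2305] shift [-9.214 -2.671  2.014] turn [-0.01 -0.01 -5.81] F [-0.6 -0.   0.1] grip 0.0 1.001
```

Emit:
carry_out --plan "-0.8 -0.23 0.17 0 0 0;-0.8 -0.23 0.17 0 0 0;-0.8 -0.23 0.17 0 0 0;-0.8 -0.23 0.17 0 0 0;-0.8 -0.23 0.17 0 0 0;-0.8 -0.23 0.17 0 0 0;-0.8 -0.23 0.17 0 0 0;-0.8 -0.23 0.17 0 0 0" --claw 0

```text
time_s: 0.77
eef_pos: [0.4427, 0.3473, 0.1762]
eef_rot: [-0.0, 0.214, 0.977, -0.0]
wrist_force: [0.7, 0.1, -0.1]
opening: 0.5
grasp_force: 0.0
```

Emit:
carry_out --plan "-0.75 -0.25 0.2 0 0 0;-0.75 -0.25 0.2 0 0 0;-0.75 -0.25 0.2 0 0 0;0 0 0 0 0 -1;0 0 0 0 0 -1;0 0 0 0 0 -1;0 0 0 0 0 -1;0 0 0 0 0 -1"

```text
time_s: 1.43
eef_pos: [0.511, 0.2836, 0.1523]
eef_rot: [-0.001, -0.037, 0.999, -0.0]
wrist_force: [0.0, -0.5, -1.4]
opening: 0.503
grasp_force: 0.0
```

```bash
python3 go.py .53 .271 .10 .15 0; python3 - <<'E'
from bench import ctrl
import cv2,numpy as np
o=[]
for n,(x,y,w,h) in(("scene",(290,190,80,90)),("top",(130,170,60,45))):
    c=ctrl.camera(n);o.append(cv2.resize(c["pixels"][y:y+h,x:x+w,::-1],(400,h*400//w),interpolation=cv2.INTER_CUBIC))
h=max(i.shape[0] for i in o)
cv2.imwrite("pics/hover.png",np.hstack([cv2.copyMakeBorder(i,0,h-i.shape[0],0,0,cv2.BORDER_CONSTANT) for i in o]))
E
```

```text
1.43 pos [0.511  0.2836 0.1523] shift [-0.453 -0.348  1.306] turn [-0.   -0.01 -0.76] F [ 0.  -0.5 -1.4] grip 0.0 0.503
```

View pics/hover.png

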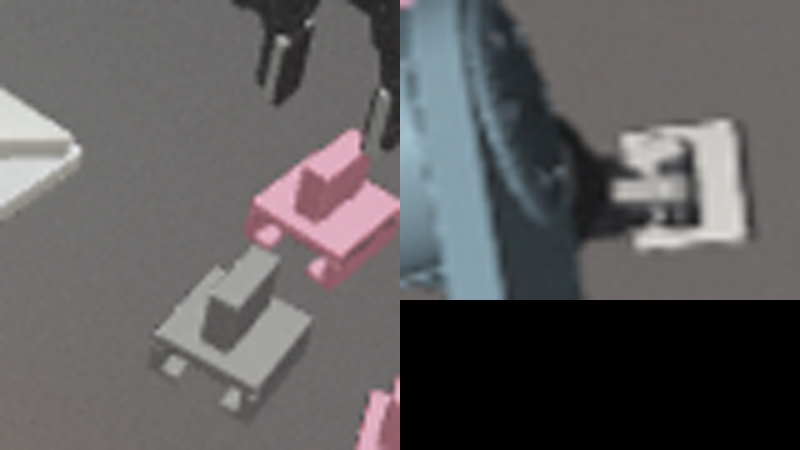

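The crop shows the fingers at (290,70) and (385,120), open and above the bench. The grey ribbed pack at (232,330) is still undisturbed.

Emit:
carry_out --plan "-0.45 -0.35 0 0 0 0;0 0 0 0 0 -0.76;0 0 0 0 0 0;0 0 0.6 0 0 0;0 0 0.6 0 0 0;0 0 0.4 0 0 0;0 0 0 0 0 0;0 0 0 0 0 0"

```text
time_s: 2.2
eef_pos: [0.529, 0.2711, 0.088]
eef_rot: [-0.001, -0.071, 0.997, -0.0]
wrist_force: [0.3, 0.5, 0.8]
opening: 0.502
grasp_force: 0.0
```

```bash
python3 go.py .53 .271 .032 .15 0; python3 - <<'E'
from bench import ctrl
import cv2,numpy as np
c=ctrl.camera("scene");x,y,w,h=310,200,60,60
cv2.imwrite("pics/above.png",cv2.resize(c["pixels"][y:y+h,x:x+w,::-1],(600,600),interpolation=cv2.INTER_CUBIC))
E
```

```text
2.2 pos [0.529  0.2711 0.088 ] shift [-0.029 -0.007  1.399] turn [-0.   -0.03 -0.07] F [0.3 0.5 0.8] grip 0.0 0.502
```

View pics/above.png

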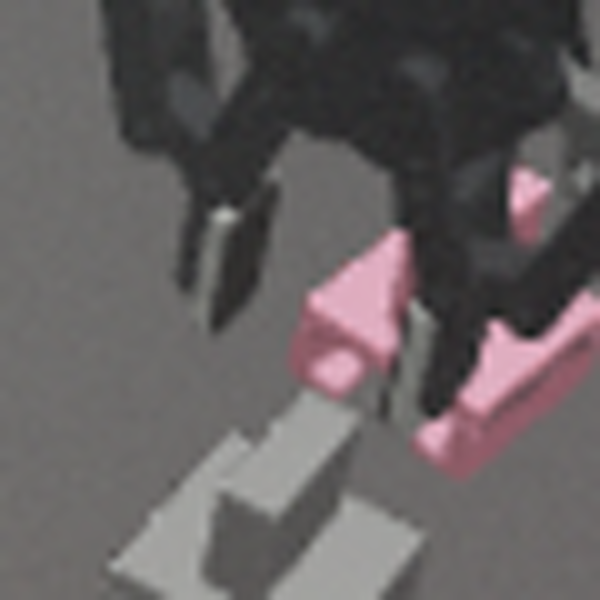

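The fingers at (215,325) and (400,410) straddle the rib, whose top is at (288,455). I'll descend and close.

Emit:
carry_out --plan "-0.03 0 0.5 0 0 0;0 0 0.5 0 0 0;0 0 0.3 0 0 0;0 0 0.1 0 0 0;0 0 0 0 0 0;0 0 0 0 0 0;0 0 0 0 0 0;0 0 0 0 0 0"

```text
time_s: 2.92
eef_pos: [0.5323, 0.2716, 0.0342]
eef_rot: [0.001, -0.072, 0.997, 0.0]
wrist_force: [0.0, -0.0, -0.9]
opening: 0.499
grasp_force: 0.0
```

Emit:
carry_out --plan "0 0 0 0 0 0;0 0 0 0 0 0;0 0 0 0 0 0;0 0 0 0 0 0;0 0 0 0 0 0;0 0 0 0 0 0;0 0 0 0 0 0;0 0 0 0 0 0" --claw 1

```text
time_s: 3.58
eef_pos: [0.5318, 0.2714, 0.0335]
eef_rot: [0.0, -0.073, 0.997, 0.0]
wrist_force: [-0.0, -1.3, 5.3]
opening: 0.176
grasp_force: 59.7
```

```bash
python3 go.py .53 .271 .15 .15 0
```

```text
3.58 pos [0.5318 0.2714 0.0335] shift [ 4.400e-02 -2.000e-03 -2.912e+00] turn [ 0.    0.01 -0.05] F [-0.  -1.3  5.3] grip 59.7 0.176
```

Emit:
carry_out --plan "0 0 -0.3 0 0 0;0 0 -0.5 0 0 0;0 0 -0.6 0 0 0;0 0 -0.7 0 0 0;0 0 -0.7 0 0 0;0 0 -0.7 0 0 0;0 0 -0.5 0 0 0;0 0 -0.2 0 0 0"

```text
time_s: 4.25
eef_pos: [0.5326, 0.2718, 0.2049]
eef_rot: [0.002, -0.073, 0.997, 0.001]
wrist_force: [0.0, -0.6, -1.8]
opening: 0.175
grasp_force: 58.9
```

```bash
cat > gs.py <<'E'
# args: pack x,y,z in shoe frame (mm); pack origin in tool taken from the grasp
import sys,subprocess
from h import *
P=np.array([.4877,.0749,.03]);psi=.0075
x,y,z=[float(v)/1e3 for v in sys.argv[1:4]]
off=np.array([.002,0,.0335])
w=rot(psi,np.pi/6).apply(np.array([x,y,z])+off)+P
subprocess.run(["python3","go.py",*map(str,w),str(psi),"30"])
from bench import ctrl
o=ctrl.get_obs();Rs=rot(psi,np.pi/6)
from go import down
print("pack now in shoe mm",((Rs.inv().apply(o["eef_pos"]-P)-off)*1e3).round(1),"tilt err rad",(down(psi,np.pi/6).inv()*quat2R(o["eef_rot"])).as_rotvec().round(3))
E
sed -i 's/^x,y,z,psi/if __name__!="__main__": sys.argv=[0]+[0]*5\nx,y,z,psi/; s/^print/if __name__=="__main__": print/' go.py
python3 gs.py 38 0 70
```

```text
4.25 pos [0.5326 0.2718 0.2049] shift [ 2.257 -4.651  1.616] turn [ 0.37 -5.18  1.34] F [ 0.  -0.6 -1.8] grip 58.9 0.175
pack now in shoe mm [125.6 196.6  94.7] tilt err rad [-0.037  0.518 -0.134]
```

Emit:
carry_out --plan "0.38 -0.78 0.1 0 0 0;0.38 -0.78 0.1 0 0 0;0.38 -0.78 0.1 0 0 0;0.38 -0.78 0.1 0 0 0;0.38 -0.78 0.1 0 0 0;0.38 -0.75 0.1 0 0 0;0 0 0 0.06 -0.86 0.22;0 0 0 0.06 -0.86 0.22"

```text
time_s: 4.92
eef_pos: [0.4675, 0.0724, 0.1757]
eef_rot: [0.087, -0.048, 0.995, 0.0]
wrist_force: [0.8, 0.0, -2.8]
opening: 0.176
grasp_force: 59.5
```

Emit:
carry_out --plan "0 0 0 0.06 -0.86 0.22;0 0 0 0.06 -0.86 0.22;0 0 0 0.06 -0.86 0.22;0 0 0 0.06 -0.86 0.22;0 0 0 0 0 0;0 0 0 0 0 0;0 0 0 0 0 0;0 0 0 0 0 0"

```text
time_s: 5.58
eef_pos: [0.4691, 0.0739, 0.1778]
eef_rot: [0.255, -0.005, 0.967, 0.001]
wrist_force: [0.2, 0.1, -2.7]
opening: 0.177
grasp_force: 59.6
```

```bash
python3 gs.py 38 0 40; python3 - <<'E'
from bench import ctrl
import cv2,numpy as np
o=[]
for n,(x,y,w,h) in(("scene",(225,150,100,100)),("top",(195,145,75,75))):
    c=ctrl.camera(n);np.savez(n+"1.npz",**c);o.append(cv2.resize(c["pixels"][y:y+h,x:x+w,::-1],(400,400),interpolation=cv2.INTER_CUBIC))
cv2.imwrite("pics/shoe.png",np.hstack(o))
E
```

```text
5.58 pos [0.4691 0.0739 0.1778] shift [0.434 0.023 1.597] turn [ 0.   -0.07  0.03] F [ 0.2  0.1 -2.7] grip 59.6 0.177
pack now in shoe mm [ 55.8  -0.9 103.8] tilt err rad [-0.     0.007 -0.003]
```

View pics/shoe.png

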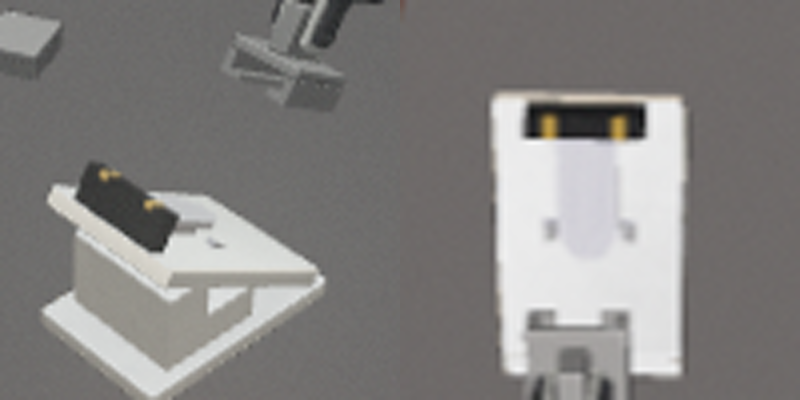

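Scene crop: the tilted pack is at (285,75), clear above the shoe, with its slot visible. Top crop: the pack's upper end spans u 527–630 at v≈327, and the rail's centre line is at u≈588. I'll compare these with projections.

```bash
python3 - <<'E'
from h import *
T=dict(np.load("top1.npz"));P=np.array([.4877,.0749,.03]);R=rot(.0075,np.pi/6)
def f(L):return ((proj(T,R.apply(np.array(L)/1e3)+P)-[195,145]+.4)*5.333+[400,0]).round(0).tolist()
pk=np.array([55.8,-.9,103.8])
print("pack top edge",f(pk+[[30,28,26],[30,-28,26]]),"under",f(pk+[[30,28,0],[30,-28,0]]))
print("nose",f([[75,0,14]]),"deck",f([[170,55,0],[170,-55,0],[0,-55,0],[0,55,0]]),"head end",f([[157,18,14],[157,-18,14],[100,18,14],[100,-18,14]]),"catch",f([[93,23.5,5],[93,-23.5,5]]))
E
```

```text
pack top edge [[523.0, 330.0], [627.0, 332.0]] under [[528.0, 308.0], [629.0, 309.0]]
nose [[589.0, 255.0]] deck [[493.0, 96.0], [682.0, 99.0], [682.0, 356.0], [504.0, 353.0]] head end [[555.0, 127.0], [617.0, 128.0], [557.0, 217.0], [618.0, 217.0]] catch [[550.0, 221.0], [629.0, 222.0]]
```

```bash
python3 - <<'E'
import numpy as np
I=np.load("top1.npz")["pixels"].mean(2)
I0=np.load("top0.npz")["pixels"].mean(2)
print("cols 213..247");
for r in range(202,212):print(r,I[r,213:248].astype(int))
print("nose col",I0[180:200,230].astype(int));
for r in (176,180,184):print(r,I0[r,218:244].astype(int))
E
```

```text
cols 213..247
202 [146 216 233 233 233 232 230 230 230 231 231 230 229 229 230 230 229 229
 228 227 227 226 226 226 224 224 224 224 225 225 225 224 224 225 177]
203 [147 216 234 233 232 216 170 145 151 155 153 207 228 229 228 228 228 228
 227 207 172 172 168 163 174 209 224 225 224 224 223 224 225 225 177]
204 [123 206 233 232 231 202 129 115 140 153 154 204 228 229 229 229 227 227
 226 200 160 158 139 115 141 202 224 225 225 224 224 224 224 224 176]
205 [112 200 232 232 231 194 123 111 137 161 161 207 228 229 229 228 228 228
 226 202 161 155 135 119 142 201 225 225 225 224 224 224 223 224 176]
206 [110 199 232 231 230 188 108 106 109 117 116 131 141 140 141 141 142 144
 144 132 139 149 146 132 149 207 226 226 224 224 224 224 223 224 173]
207 [121 203 231 230 218 184 169 166 167 166 167 165 165 165 165 165 165 164
 165 165 168 170 171 175 160 198 225 226 226 226 225 224 224 223 173]
208 [123 204 231 231 215 176 165 165 163 163 165 164 163 163 162 162 163 164
 163 164 164 163 164 170 157 196 225 225 225 225 224 223 223 223 171]
209 [124 202 230 231 229 201 162 161 161 161 160 162 161 161 161 161 159 160
 161 160 161 161 161 168 154 193 224 224 224 224 223 223 223 224 174]
210 [100 193 231 231 232 207 160 161 161 162 161 152 134 123 120 118 121 146
 162 161 161 162 161 162 136 186 223 223 224 224 223 223 223 224 176]
211 [106 181 220 221 221 196 160 161 162 160 161 144 115 109 108 108 110 127
 152 161 161 160 161 160 131 191 228 229 229 228 228 228 228 229 181]
nose col [213 212 212 212 212 212 213 213 213 212 212 212 213 219 227 228 228 229
 229 227]
176 [234 235 235 235 234 231 222 214 213 211 212 213 213 212 212 212 213 211
 224 233 233 232 231 232 231 232]
180 [235 235 235 234 234 232 223 214 213 211 214 213 213 212 211 212 214 207
 221 232 232 231 230 230 230 232]
184 [234 233 233 234 234 234 224 214 213 210 212 214 212 212 210 210 213 206
 218 229 229 228 228 228 229 230]
```

```bash
python3 gs.py 38 -0.5 8
```

```text
5.68 pos [0.469  0.0739 0.1775] shift [0.422 0.009 2.393] turn [ 0.   -0.07  0.03] F [ 0.5 -0.8 -1.6] grip 59.6 0.175
pack now in shoe mm [ 55.5  -0.8 103.6] tilt err rad [-0.     0.007 -0.003]
```

Emit:
carry_out --plan "0.1 0 0.3 0 -0.07 0.03;0.1 0 0.5 0 0 0;0.1 0 0.5 0 0 0;0.1 0.01 0.5 0 0 0;0.02 0 0.4 0 0 0;0 0 0.2 0 0 0;0 0 0 0 0 0;0 0 0 0 0 0"

```text
time_s: 6.35
eef_pos: [0.5016, 0.0748, 0.0849]
eef_rot: [0.258, -0.004, 0.966, 0.001]
wrist_force: [-0.2, 0.0, -1.9]
opening: 0.177
grasp_force: 59.5
```

```bash
python3 gs.py 38 -0.5 0
```

```text
6.35 pos [0.5016 0.0748 0.0849] shift [-0.014 -0.007  0.177] turn [ 0.01 -0.02 -0.  ] F [-0.2  0.  -1.9] grip 59.5 0.177
pack now in shoe mm [37.5 -0.2  7.1] tilt err rad [-0.001  0.002  0.   ]
```

Descending gently: 0.03 per row is 1.2 mm.

Emit:
carry_out --plan "-0.01 -0.01 0.03 0 0 0;0 0 0.03 0 0 0;0 0 0.03 0 0 0;0 0 0.03 0 0 0;0 0 0.02 0 0 0;0 0 0 0 0 0;0 0 0 0 0 0;0 0 0 0 0 0"

```text
time_s: 7.02
eef_pos: [0.5046, 0.0744, 0.0808]
eef_rot: [0.259, -0.003, 0.966, 0.001]
wrist_force: [-0.4, -0.2, -2.0]
opening: 0.18
grasp_force: 59.5
```

```bash
python3 gs.py 38 -0.5 0
```

```text
7.02 pos [0.5046 0.0744 0.0808] shift [-0.001  0.004  0.051] turn [ 0.  0. -0.] F [-0.4 -0.2 -2. ] grip 59.5 0.18
pack now in shoe mm [38.  -0.6  2. ] tilt err rad [-0. -0.  0.]
```

Emit:
carry_out --plan "0 0 0.015 0 0 0;0 0 0.015 0 0 0;0 0 0.015 0 0 0;0 0 0.015 0 0 0;0 0 0 0 0 0;0 0 0 0 0 0;0 0 0 0 0 0;0 0 0 0 0 0"

```text
time_s: 7.68
eef_pos: [0.5051, 0.0745, 0.0799]
eef_rot: [0.259, -0.004, 0.966, 0.001]
wrist_force: [-34.4, -5.0, 37.7]
opening: 0.177
grasp_force: 67.4
```

```bash
python3 gs.py 38 -0.5 0
```

```text
7.68 pos [0.5051 0.0745 0.0799] shift [0.001 0.    0.025] turn [0.   0.   0.01] F [-34.4  -5.   37.7] grip 67.4 0.177
pack now in shoe mm [38.1 -0.5  1. ] tilt err rad [-0.    -0.    -0.001]
```

Emit:
carry_out --plan "0 0 -0.03 0 0 0;0 0 0 0 0 0;-0.03 0 0 0 0 0;-0.05 0 0 0 0 0;-0.05 0 0 0 0 0;-0.05 0 0 0 0 0;-0.02 0 0 0 0 0;0 0 0 0 0 0"

```text
time_s: 8.35
eef_pos: [0.5094, 0.0753, 0.0825]
eef_rot: [0.256, -0.004, 0.967, 0.002]
wrist_force: [-27.5, -0.2, 23.4]
opening: 0.174
grasp_force: 64.9
```

```bash
python3 gs.py 60 -0.5 0.8
```

```text
8.35 pos [0.5094 0.0753 0.0825] shift [-0.425 -0.018  0.005] turn [ 0.02 -0.05  0.01] F [-27.5  -0.2  23.4] grip 64.9 0.174
pack now in shoe mm [43.   0.2  1.1] tilt err rad [-0.002  0.005 -0.001]
```

Emit:
carry_out --plan "0 0 -0.03 0 0 0;0 0 -0.02 0 0 0;0 0 0 0 0 0;0 0 0 0 0 0;0 0 0 0 0 0;0 0 0 0 0 0;0 0 0 0 0 0;0 0 0 0 0 0"

```text
time_s: 9.02
eef_pos: [0.5111, 0.0744, 0.0853]
eef_rot: [0.259, -0.003, 0.966, 0.001]
wrist_force: [0.0, 0.4, -2.1]
opening: 0.177
grasp_force: 59.7
```

```bash
python3 gs.py 60 -0.5 0.8
```

```text
9.02 pos [0.5111 0.0744 0.0853] shift [-0.352  0.005  0.047] turn [ 0.  0. -0.] F [ 0.   0.4 -2.1] grip 59.7 0.177
pack now in shoe mm [45.9 -0.7  2.7] tilt err rad [-0. -0.  0.]
```

Emit:
carry_out --plan "0 0 0.02 0 0 0;-0.05 0 0 0 0 0;-0.06 0 0 0 0 0;-0.06 0 0 0 0 0;-0.06 0 0 0 0 0;-0.06 0 0 0 0 0;-0.06 0 0 0 0 0;0 0 0 0 0 0"

```text
time_s: 9.68
eef_pos: [0.5242, 0.0745, 0.0921]
eef_rot: [0.259, -0.003, 0.966, 0.001]
wrist_force: [-2.3, 1.2, 0.1]
opening: 0.175
grasp_force: 60.1
```

```bash
python3 gs.py 80 -0.5 0.8
```

```text
9.68 pos [0.5242 0.0745 0.0921] shift [-0.484  0.005  0.032] turn [ 0.    0.01 -0.  ] F [-2.3  1.2  0.1] grip 60.1 0.175
pack now in shoe mm [60.7 -0.7  2.1] tilt err rad [-0.    -0.001  0.   ]
```

Emit:
carry_out --plan "-0.06 0 0 0 0 0;-0.06 0 0 0 0 0;-0.06 0 0 0 0 0;-0.06 0 0 0 0 0;-0.06 0 0 0 0 0;-0.06 0 0 0 0 0;-0.06 0 0 0 0 0;-0.06 0 0 0 0 0"

```text
time_s: 10.35
eef_pos: [0.5405, 0.0746, 0.1014]
eef_rot: [0.259, -0.003, 0.966, 0.001]
wrist_force: [-2.7, -0.8, 0.4]
opening: 0.178
grasp_force: 60.2
```

```bash
python3 gs.py 110 -0.5 0.8
```

```text
10.35 pos [0.5405 0.0746 0.1014] shift [-0.765  0.005  0.03 ] turn [ 0.  0. -0.] F [-2.7 -0.8  0.4] grip 60.2 0.178
pack now in shoe mm [79.4 -0.7  2. ] tilt err rad [-0. -0.  0.]
```

Emit:
carry_out --plan "-0.08 0 0 0 0 0;-0.1 0 0 0 0 0;-0.1 0 0 0 0 0;-0.1 0 0 0 0 0;-0.1 0 0 0 0 0;-0.1 0 0 0 0 0;-0.1 0 0 0 0 0;-0.08 0 0 0 0 0"

```text
time_s: 11.02
eef_pos: [0.5671, 0.0748, 0.1168]
eef_rot: [0.259, -0.003, 0.966, 0.001]
wrist_force: [-2.3, 0.3, -0.1]
opening: 0.179
grasp_force: 60.2
```

```bash
python3 gs.py 127 -0.5 0.8
```

```text
11.02 pos [0.5671 0.0748 0.1168] shift [-0.422  0.005  0.031] turn [ 0.    0.01 -0.  ] F [-2.3  0.3 -0.1] grip 60.2 0.179
pack now in shoe mm [110.1  -0.7   2. ] tilt err rad [-0.    -0.001  0.   ]
```

Emit:
carry_out --plan "-0.06 0 0 0 0 0;-0.06 0 0 0 0 0;-0.05 0 0 0 0 0;-0.04 0 0 0 0 0;-0.04 0 0 0 0 0;-0.03 0 0 0 0 0;-0.02 0 0 0 0 0;0 0 0 0 0 0"

```text
time_s: 11.68
eef_pos: [0.5781, 0.0747, 0.1234]
eef_rot: [0.26, -0.003, 0.966, 0.001]
wrist_force: [0.6, -0.7, -2.1]
opening: 0.175
grasp_force: 59.7
```

```bash
python3 gs.py 127 -0.5 0.8
```

```text
11.68 pos [0.5781 0.0747 0.1234] shift [-0.1    0.01   0.035] turn [-0.    0.03 -0.01] F [ 0.6 -0.7 -2.1] grip 59.7 0.175
pack now in shoe mm [123.   -0.9   2.2] tilt err rad [ 0.    -0.003  0.001]
```

Emit:
carry_out --plan "-0.015 0 0.01 0 0 0;-0.015 0 0 0 0 0;-0.015 0 0 0 0 0;-0.015 0 0 0 0 0;-0.015 0 0 0 0 0;-0.01 0 0 0 0 0;0 0 0 0 0 0;0 0 0 0 0 0"

```text
time_s: 12.35
eef_pos: [0.5799, 0.0749, 0.1237]
eef_rot: [0.259, -0.003, 0.966, 0.001]
wrist_force: [0.0, -0.1, -2.0]
opening: 0.174
grasp_force: 59.7
```

```bash
python3 gs.py 127 -0.5 0.8
```

```text
12.35 pos [0.5799 0.0749 0.1237] shift [-0.057  0.004  0.018] turn [ 0. -0. -0.] F [ 0.  -0.1 -2. ] grip 59.7 0.174
pack now in shoe mm [124.7  -0.7   1.5] tilt err rad [-0.  0.  0.]
```

Emit:
carry_out --plan "-0.015 0 0 0 0 0;-0.015 0 0 0 0 0;-0.015 0 0 0 0 0;-0.015 0 0 0 0 0;0 0 0 0 0 0;0 0 0 0 0 0;0 0 0 0 0 0;0 0 0 0 0 0"

```text
time_s: 13.02
eef_pos: [0.581, 0.0751, 0.124]
eef_rot: [0.258, -0.003, 0.966, 0.001]
wrist_force: [-5.2, -0.2, -3.1]
opening: 0.176
grasp_force: 60.1
```

```bash
python3 gs.py 127 -0.5 0.8
```

```text
13.02 pos [0.581  0.0751 0.124 ] shift [-0.03  -0.     0.012] turn [ 0.01 -0.03 -0.  ] F [-5.2 -0.2 -3.1] grip 60.1 0.176
pack now in shoe mm [125.8  -0.5   1.3] tilt err rad [-0.001  0.003  0.   ]
```

Emit:
carry_out --plan "-0.015 0 0 0 0 0;-0.015 0 0 0 0 0;0 0 0.01 0 0 0;0 0 0 0 0 0;0 0 0 0 0 0;0 0 0 0 0 0;0 0 0 0 0 0;0 0 0 0 0 0"

```text
time_s: 13.68
eef_pos: [0.581, 0.0752, 0.124]
eef_rot: [0.256, -0.004, 0.967, 0.001]
wrist_force: [-16.4, -2.3, 6.1]
opening: 0.173
grasp_force: 62.0
```

```bash
python3 gs.py 127 -0.5 0.8; python3 - <<'E'
from bench import ctrl
import cv2,numpy as np
o=[]
for n,(x,y,w,h) in(("scene",(225,170,80,80)),("top",(205,155,60,60))):
    c=ctrl.camera(n);np.savez(n+"2.npz",**c);o.append(cv2.resize(c["pixels"][y:y+h,x:x+w,::-1],(400,400),interpolation=cv2.INTER_CUBIC))
cv2.imwrite("pics/home.png",np.hstack(o))
E
```

```text
13.68 pos [0.581  0.0752 0.124 ] shift [-0.03  -0.003  0.01 ] turn [ 0.01 -0.05 -0.  ] F [-16.4  -2.3   6.1] grip 62.0 0.173
pack now in shoe mm [125.8  -0.4   1.2] tilt err rad [-0.001  0.005  0.   ]
```

View pics/home.png

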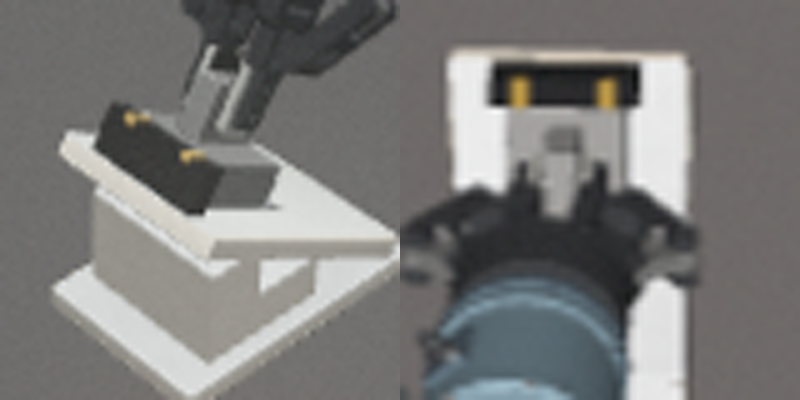

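The pack sits flush against the black stop: stop at (155,160), pack at (245,185) in the scene crop, and no gap at (570,107) in the top crop. The stop is pushing back with about 15 N. I'll release and retreat.

Emit:
carry_out --plan "0 0 0 0 0 0;0 0 0 0 0 0;0 0 0 0 0 0;0 0 0 0 0 0;0 0 0 0 0 0;0 0 0 0 0 0;0 0 0 0 0 0;0 0 0 0 0 0" --claw 0

```text
time_s: 14.45
eef_pos: [0.5835, 0.0749, 0.1254]
eef_rot: [0.259, -0.004, 0.966, 0.001]
wrist_force: [-0.2, -0.3, -0.6]
opening: 0.5
grasp_force: 0.0
```

Emit:
carry_out --plan "0 0 -0.2 0 0 0;0 0 -0.5 0 0 0;0 0 -0.6 0 0 0;0 0 -0.6 0 0 0;0 0 -0.6 0 0 0;0.3 0 -0.6 0 0 0;0.3 0 -0.4 0 0 0;0 0 0 0 0 0"

```text
time_s: 15.12
eef_pos: [0.4912, 0.0745, 0.237]
eef_rot: [0.261, -0.004, 0.965, 0.001]
wrist_force: [0.7, -1.3, -0.6]
opening: 0.502
grasp_force: 0.0
```

Emit:
carry_out --plan "0.7 0 0 0 0 0;0.7 0 0 0 0 0;0.7 0 0 0 0 0;0 0 0 0 0 0;0 0 0 0 0 0;0 0 0 0 0 0;0 0 0 0 0 0;0 0 0 0 0 0"

```text
time_s: 15.78
eef_pos: [0.421, 0.0735, 0.1936]
eef_rot: [0.26, -0.003, 0.966, 0.001]
wrist_force: [0.3, 0.4, -0.3]
opening: 0.5
grasp_force: 0.0
```

```bash
python3 - <<'E'
from bench import ctrl
import cv2,numpy as np
o=[]
for n,(x,y,w,h) in(("scene",(225,170,80,80)),("top",(205,155,60,60))):
    c=ctrl.camera(n);np.savez(n+"3.npz",**c);o.append(cv2.resize(c["pixels"][y:y+h,x:x+w,::-1],(400,400),interpolation=cv2.INTER_CUBIC))
cv2.imwrite("pics/after.png",np.hstack(o))
E
```

```text
(no output)
```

View pics/after.png

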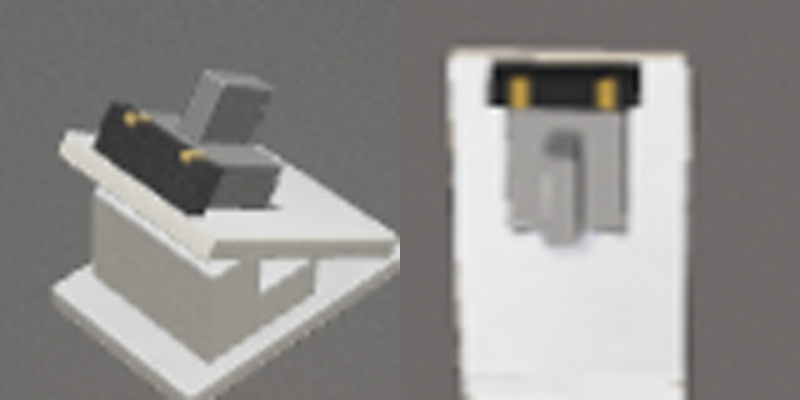

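The pack stays at the stop with nothing holding it: top crop (570,170), stop face at v≈107. It has been still for over a second on the smooth slope, so the catch is holding it.

```bash
python3 -c "
from bench import ctrl
print(ctrl.hand_in())"
```

```text
the job is handed in; nothing more can be done
None
```

The grey battery pack is on the rail, up against the stop and held by the spring catch with the gripper clear. The catch was hidden from the cameras, so that rests on the pack staying put for over a second once released; I handed the job in at about 16 s.

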